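# Lock the T-foot stud in the carving fixture

## Robot

A 6-joint arm with a two-finger parallel gripper is mounted at the origin on the work surface. World frame = base frame: x ahead of the robot, y to its left, z up, the work surface at z = 0. Lengths are in m, angles in rad, forces in N, time in s.
With the tool pointing down it reaches from about 0.35 to 0.975 m from the base axis. Payload 4.9 kg.
Tool frame: the origin (TCP) lies at the very end of the fingers, on their centre line; the grasp point (between the pads) lies 19 mm behind it; z points along the fingers, y is the direction in which the jaws open and shut (so a half turn about z gives the same grasp; the last joint's range is limited). The gripper opens to 85 mm and grips with 20 to 120 N. Pads are 22 mm wide; open, the fingers measure 114 mm over their backs; the gripper's body (76 mm by 85 mm) begins 54 mm behind the grasp point. The pads swing forward as they close: fully open they stand 13 mm farther back than shut.
Start: joints at [-1.324, 0.053, 1.613, -0, 1.476, -0.119], TCP at [0.224, -0.584, 0.231] pointing down, gripper open.
Joint ranges: [-3.01, 3.01], [-1.01, 2.22], [0.06, 2.58], [-1.02, 4.17], [0.09, 2.62], [-3.14, 3.14]. Speed limits (rad/s): [2.57, 2.57, 3.14, 3.14, 3.14, 3.14].

## Interface

Orientations are given as a rotation vector (axis times angle).
In Python, from station import ctrl gives the robot as it stands.
- The arm moves only by the tool step_arm, never from a script. Its argument "moves" is a list of rows, each a list of 5 numbers: the opening, from 0 (shut) to 1 (fully open), then the shift along the world's x, y, z in m, then the turn about the world's z in degrees. A call has 1 to 20 rows; each row shifts and turns the pose as measured when the row begins; what a row does not reach is not made up. A row lasts 1/8 s, in which the tool goes at most 62.5 mm and 10.7 degrees, less where a joint would pass 70% of its speed; a pose out of reach is approached as far as the arm can. A call is refused whole if a number of a shift passes 0.0625 or a number of a turn 10.7, either way. A call with a gripper value outside its range is refused whole. The fingers move at their own pace and stop on an object; "newtons" is the grip in N (left out, the last holds). Time passes only in rows, so rows that do not move let the fingers close. It gives the time, the measured TCP pose, the force and the opening at its end, in the units of the state.
- ctrl.get_obs(): the state, without advancing time (a new reading comes with each control period).
- ctrl.get_image(name): name is "scene" or "top"; returns a dict with "color" (384x512x3 uint8, red, green, blue), "camera_matrix" (3x3 intrinsics, pixels), "k1" (the pictures are not rectified: a ray, as slopes to the right and down, at radius r is drawn at 1 + k1 r^2 times it, then the intrinsics apply), "R" (3x3) and "t" (3): a world point X has camera coordinates R X + t. Camera axes: x right, y down, z forward; pixel columns grow to the right and rows downward; lengths in m; the calibration is good to about 2 mm. A picture is of the moment at which its call begins. There is no depth.
- ctrl.finish_job(): hands the job in, once; it reports no verdict.
Trained networks look in a picture, given as the dict that the camera call returned (one of the last four; its "shot" number tells which), for a name from the list of things; names that differ only in an ending like _2 or _b are one class to them, and where a whole thing is asked for, a point or a joint stands for the part that bears it (a point fixed in the world has none). Each returns a list of dicts, best first, with "p" (0 to 1); they miss things now and then, are a little off and sometimes report something else, mostly with a low value. They report only what shows in the picture. A call takes as long as a camera call. They do not tell look-alikes from the thing itself.
- ctrl.spot_in(picture, query): "bbox" ([left, top, right, bottom] in pixels, round what is visible of it).
The state is a dict: "t": time; "q": joint angles; "dq": joint speeds; "effort": joint torques, N m; "tool_pos": TCP position; "tool_rot": TCP orientation; "contact_force": force on the tool from outside, world axes, zero at the start; "wrist_torque": the same for the moment, N m; "opening": finger opening in m.
Only numpy, scipy, OpenCV 4.12 (cv2) and the standard library are available. Lean on these libraries where they do the work, as an engineer would, in place of code of your own. Each camera call takes 0.05 s, during which the arm holds its last target.

## Task

Pick up the steel clamp stud that has the oblong (rectangular) foot, not one of the two with round feet, and drop its foot lengthwise through the wide window at one end of the carving fixture's T-slot. Slide it along the narrow slot all the way to the far end beside the carved bird, then give it a quarter turn, so that the foot is locked crosswise under the slot and the bar handle reaches over the bird's foot block. Let go and leave it standing there.

Things in the scene. Friction and masses are not known exactly. Their poses are not given: they have to be found in the camera images.
- stud_grip (a point): Centre of the bar handle of the upright steel stud with the oblong foot, 56 mm above its underside. Foot 50 x 28 mm, 8 thick; neck 12 mm diameter, 32 long; bar 92 long, 14 thick, 32 high. x: along bar and foot length; y: across the bar; z: up. Same after a half turn. About 0.25 kg. Bystander studs: disc feet of 54 mm (same bar) and 50 mm (round knob), too wide for the window.
- entry (a point): Centre of the drop-in window's mouth, level with the top face of the fixed T-slot block (26 mm high). y: along the slot to the locking place; x: across; z: up. Window 76 mm along y, 42 along x. Channel below: 42 wide, floor 22 mm below this point, 14 mm high under the 8 mm thick lips. With the foot on the floor, the bar's centre is 34 mm above this point.
- home (a point): Locking place, 140 mm along y from the entry point on the slot's centre line, level with the top face, same axes. The slot (20 mm wide, 45 degree lead-in at the window) ends so that the neck stops 4 mm beyond. Below, a chamber 68 mm wide, from 34 mm before to 42 mm beyond: only here can the foot turn crosswise, either way.
- bird_foot (a point): Centre of the top of the carved bird's wooden foot block, 98 (x) by 80 (y) mm, 8 mm thick, fixed on the fixture's top face on the -x side of the locking place, its near edge 34 mm from the slot's centre line; same axes as the entry point. The bird on it is 60 mm tall and starts 72 mm from the centre line. When locked, the bar reaches over the near edge, 10 mm above it.
Mind the look-alikes: they are no part of the job. What is shaped like the part that bears stud_grip but purple is not meant.

How it is judged:
On the way, in this order (a step that is already met when the one before it is completed fails the run):
1. the foot has been dropped lengthwise through the window and is below the lips (x of stud_grip in the frame of entry between -0.012 and 0.012 m and y of stud_grip in the frame of entry between -0.022 and 0.022 m and z of stud_grip in the frame of entry below 0.043 m and angle between the x axis of stud_grip and the y axis of entry, either way round below 0.4 rad and angle between stud_grip's own z axis and vertical below 0.15 rad), for 0.1 s.
2. the stud has been slid along the slot to the locking place, its foot still lengthwise (x of stud_grip in the frame of home between -0.012 and 0.012 m and y of stud_grip in the frame of home between -0.014 and 0.014 m and z of stud_grip in the frame of home below 0.043 m and angle between the x axis of stud_grip and the y axis of entry, either way round below 0.4 rad and angle between stud_grip's own z axis and vertical below 0.15 rad), for 0.05 s.
At the end, for the whole second after the job is handed in: The oblong-foot stud stands upright (within 8 degrees) in the slot at the locking place (within 12 mm across and 14 to 18 mm along the slot), its foot below the lips and turned crosswise to the slot within 17 degrees, still and released (x of stud_grip in the frame of home between -0.012 and 0.012 m and y of stud_grip in the frame of home between -0.018 and 0.014 m and z of stud_grip in the frame of home between 0.028 and 0.043 m and angle between the x axis of stud_grip and the x axis of entry, either way round below 0.3 rad and angle between stud_grip's own z axis and vertical below 0.15 rad); the robot touches nothing.
It also fails if it takes over 51 s, if anything falls off the work surface, if the arm or the gripper's body presses on something with over 40 N, if the wrist force passes 120 N, or if a joint passes its speed limit or range.

## Working session

There is one attempt and no reset: what is moved stays moved. The work goes in short steps, Python scripts to look and compute and a tool call to move; the robot and the scene stay as the last step left them, time stands still between calls to the robot, and variables do not carry over. Pictures are saved under pics/ and viewed, and the job is handed in when it is done.

Besides the shell and the picture viewer there is one more tool, called after "Emit:" as name([rows], argument=value, ...), one row to a line, values as JSON. step_arm: Moves the arm, as the interface text tells. Its arguments: {"type":"object","properties":{"moves":{"type":"array","items":{"type":"array","items":{"type":"number"}}},"newtons":{"type":"number"}},"required":["moves"]}

```bash
ls; mkdir -p pics; cat > h.py <<'E'
from station import ctrl
import numpy as np, cv2
def shot(n,f):
    p=ctrl.get_image(n); cv2.imwrite('pics/'+f,p['color'][:,:,::-1]); return p
def proj(p,X):
    X=np.atleast_2d(X); c=X@np.array(p['R']).T+np.array(p['t']); s=c[:,:2]/c[:,2:]
    s=s*(1+p['k1']*(s**2).sum(1,keepdims=True)); K=np.array(p['camera_matrix'])
    return s@K[:2,:2].T+K[:2,2]
def ray(p,uv):
    K=np.array(p['camera_matrix']); d=np.array([(uv[0]-K[0,2])/K[0,0],(uv[1]-K[1,2])/K[1,1]]); s=d.copy()
    for _ in range(20): s=d/(1+p['k1']*(s@s))
    R=np.array(p['R']); return -R.T@np.array(p['t']), R.T@np.array([s[0],s[1],1])
def atz(p,uv,z):
    o,d=ray(p,uv); return o+d*(z-o[2])/d[2]
E
python3 - <<'E'
from h import *
for n in ['scene','top']:
    p=shot(n,n+'1.png')
    print(n,p['camera_matrix'],p['k1'],-np.array(p['R']).T@p['t'],p['R'])
    for q in ['stud_grip','entry','home','bird_foot']:
        try:
            for r in ctrl.spot_in(p,q)[:4]: print(q,r)
        except Exception as e: print(q,e)
print(ctrl.get_obs())
E
```

```text
pics
scene [[414.298923     0.         258.43456952]
 [  0.         414.298923   190.0804518 ]
 [  0.           0.           1.        ]] -0.1535259338573628 [0.88402354 0.34681514 1.02049822] [[-0.77828343  0.62772176 -0.01550123]
 [ 0.54734368  0.6661146  -0.50666186]
 [-0.30771707 -0.40281103 -0.8620055 ]]
stud_grip {'bbox': [207.5, 84.4, 223.5, 113.3], 'p': 0.75}
stud_grip {'bbox': [209.7, 125.7, 235.6, 146.8], 'p': 0.64}
entry {'bbox': [271.1, 223.3, 391.0, 306.5], 'p': 0.89}
home {'bbox': [275.9, 219.9, 389.7, 304.8], 'p': 0.77}
bird_foot {'bbox': [271.1, 222.1, 390.6, 305.1], 'p': 0.77}
top [[358.90421237   0.         249.95350136]
 [  0.         358.90421237 190.89569889]
 [  0.           0.           1.        ]] -0.09094810742138772 [ 0.35487063 -0.13292124  0.9256759 ] [[-0.0294173  -0.99956557 -0.0018164 ]
 [-0.97880662  0.02917471 -0.2026979 ]
 [ 0.20266284 -0.00418492 -0.97923963]]
stud_grip {'bbox': [367.5, 226.5, 405.7, 239.2], 'p': 0.68}
entry {'bbox': [93.2, 168.5, 197.3, 263.5], 'p': 0.87}
home {'bbox': [87.3, 166.5, 197.8, 262.8], 'p': 0.97}
bird_foot {'bbox': [93.9, 166.3, 192.9, 263.9], 'p': 0.65}
{'t': 0.5, 'q': array([-1.32398633e+00,  5.27412472e-02,  1.61293209e+00,  4.50138966e-05,
        1.47600990e+00, -1.18975388e-01]), 'dq': array([ 9.43708979e-04,  5.31682856e-05, -3.39618792e-03, -1.02664043e-03,
       -9.37089441e-04, -5.74428797e-04]), 'effort': array([-6.57508463e-04, -3.93216598e+01, -3.70030618e+01, -1.61106277e-04,
        1.31032404e-03,  1.91533769e-05]), 'tool_pos': array([ 0.22356991, -0.58360849,  0.23125879]), 'tool_rot': array([-3.08910574e+00, -5.71352928e-01, -6.11559518e-05]), 'contact_force': array([ 1.12388438,  0.46707865, -0.17657259]), 'wrist_torque': array([-0.0343477 , -0.00921198, -0.0027854 ]), 'opening': 0.08529180902389717}
```

View pics/scene1.png

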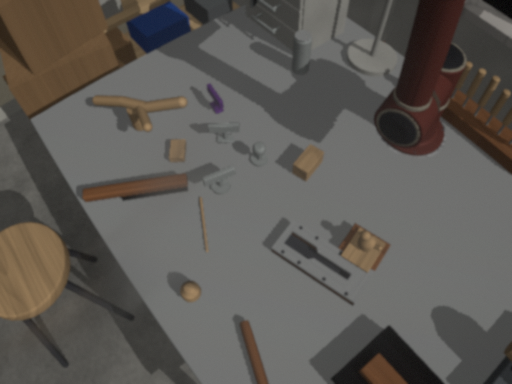

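View pics/top1.png

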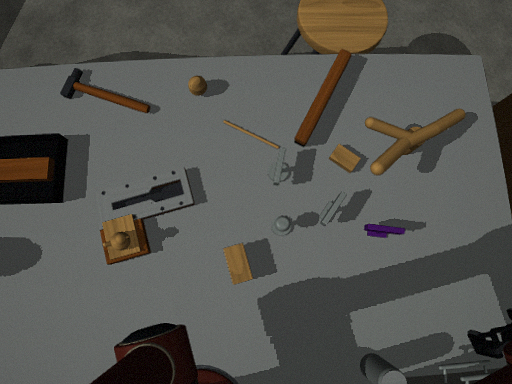

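```bash
python3 - <<'E'
import cv2,numpy as np
a=cv2.imread('pics/scene1.png');b=cv2.imread('pics/top1.png')
def z(i,x0,y0,x1,y1,k): return cv2.resize(i[y0:y1,x0:x1],None,fx=k,fy=k,interpolation=cv2.INTER_CUBIC)
A=z(a,190,75,290,205,4);B=z(b,255,135,365,245,4)
cv2.imwrite('pics/za.png',np.clip(A*1.5,0,255));cv2.imwrite('pics/zb.png',np.clip(B*1.5,0,255))
cv2.imwrite('pics/zc.png',np.clip(z(b,90,155,205,275,5)*1.3,0,255))
cv2.imwrite('pics/zd.png',np.clip(z(a,260,210,400,315,5)*1.3,0,255))
E
```

```text
[ WARN:0@0.085] global loadsave.cpp:1063 imwrite_ Unsupported depth image for selected encoder is fallbacked to CV_8U.
```

View pics/za.png

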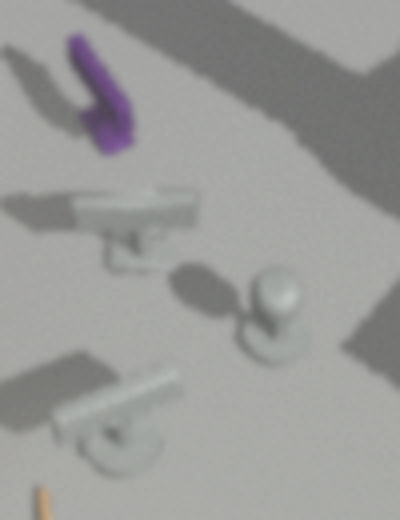

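View pics/zb.png

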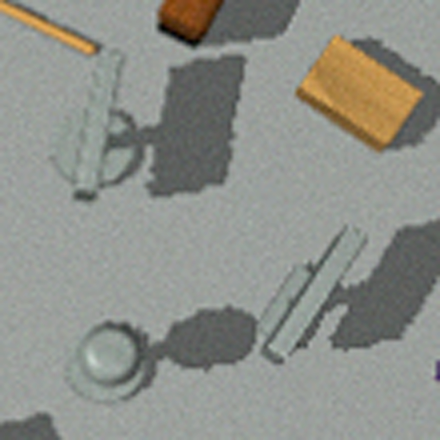

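View pics/zc.png

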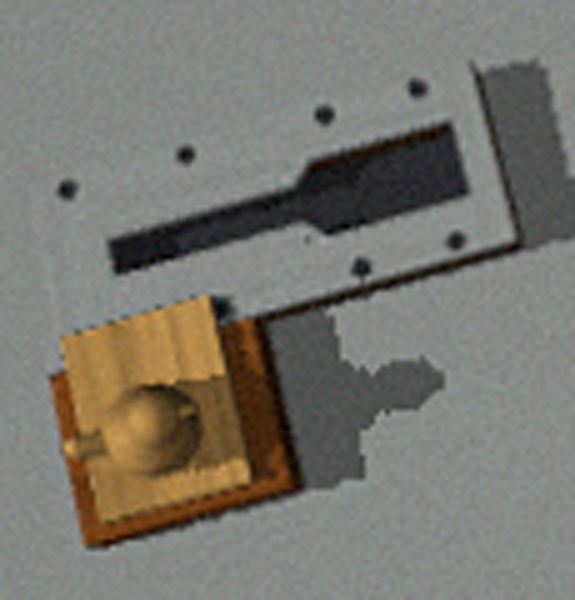

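View pics/zd.png

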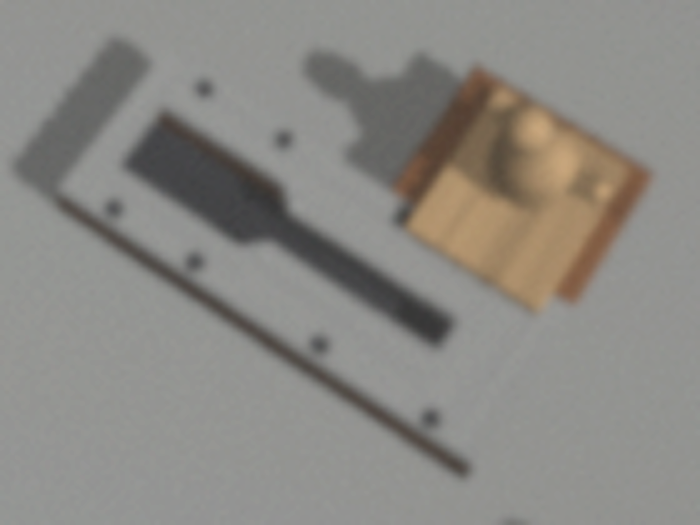

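```bash
cat > fit.py <<'E'
from h import *
from scipy.optimize import least_squares
from fitc import *
import sys
def T(p,L):
    c,s=np.cos(p[2]),np.sin(p[2]); L=np.array(L,float); R=np.array([[c,-s,0],[s,c,0],[0,0,1]])
    return L@R.T+[p[0],p[1],p[3] if len(p)>3 else 0]
E
cat > fitc.py <<'E'
E
python3 - <<'E'
from fit import *
P={n:ctrl.get_image(n) for n in ['scene','top']}
import pickle; pickle.dump({n:{k:P[n][k] for k in ['camera_matrix','k1','R','t']} for n in P},open('cam.pkl','wb'))
L=[(.021,-.038,.026),(-.021,-.038,.026),(.010,.150,.026),(-.010,.150,.026)]
U={'top':np.array([(451,122),(470,193),(107,240),(115,274)])/5+[90,155],
 'scene':np.array([(125,163),(165,109),(438,347),(453,321)])/5+[260,210]}
def fit(L,U,x0):
    f=lambda x:np.concatenate([(proj(P[n],T(x,L))-U[n]).ravel() for n in U])
    r=least_squares(f,x0); return r.x,f(r.x).reshape(-1,2)
for us in (['top'],['scene'],['top','scene']):
    x,e=fit(L,{n:U[n] for n in us},[.45,.1,0]); print(us,x,np.round(e,1).tolist())
print('entry',x[:2],'home',T(x,[0,.14,0]))
np.save('fix.npy',x)
# stud : bar
h=.046;w=.007
print(atz(P['top'],np.array([316,292])/4+[255,135],.072))
B={'top':np.array([(345,225),(368,234),(263,350),(286,359)])/4+[255,135]}
LB=[(-h,w,.072),(-h,-w,.072),(h,w,.072),(h,-w,.072)]
for x0 in ([.36,-.35,.6],[.36,-.35,.6+3.14],[.36,-.35,-.6],[.36,-.35,2.5]):
    x,e=fit(LB,B,x0);print(x,np.abs(e).max()); 
E
```

```text
['top'] [0.5485068  0.07408962 0.25403638] [[0.1, -0.6], [0.2, 0.5], [-0.1, -0.2], [-0.1, 0.3]]
['scene'] [0.54793061 0.07861776 0.24805719] [[-1.3, 0.0], [-0.1, -1.0], [0.1, 0.9], [1.2, -0.1]]
['top', 'scene'] [0.54818218 0.0763756  0.25043521] [[-0.8, -0.4], [-0.7, 0.7], [-1.0, -0.3], [-1.1, 0.3], [-1.9, -0.5], [-0.8, -1.5], [-0.5, 0.2], [0.6, -0.8]]
entry [0.54818218 0.0763756 ] home [0.5134866  0.21200825 0.        ]
[ 0.48329979 -0.33836009  0.072     ]
[ 0.48366629 -0.33836816  2.49606587] 5.369534906464082
[ 0.48366629 -0.33836816  2.49606699] 5.369554653823798
[ 0.48366629 -0.33836816  2.4960661 ] 5.369538990969318
[ 0.48366629 -0.33836816  2.49606622] 5.369541104356131
```

```bash
cat > ov.py <<'E'
from fit import *
def studw(h=.046):
    S=[]
    def box(a,b,z0,z1):
        c=[(sx*a,sy*b) for sx,sy in((1,1),(-1,1),(-1,-1),(1,-1))]
        for z in(z0,z1):
            for i in range(4): S.append(((*c[i],z),(*c[(i+1)%4],z)))
        for i in range(4): S.append(((*c[i],z0),(*c[i],z1)))
    box(.046,.007,.040,.072); box(.025,.014,0,.008); return S
def draw(img,p,x,S,o,k,col):
    for a,b in S:
        q=(proj(p,T(x,[a,b]))-o+.5)*k-.5
        cv2.line(img,*[tuple(int(v) for v in np.round(r)) for r in q],col,1,cv2.LINE_AA)
def zoom(p,o,s,k):
    im=p['color'][:,:,::-1][o[1]:o[1]+s[1],o[0]:o[0]+s[0]]
    return np.clip(cv2.resize(im,None,fx=k,fy=k,interpolation=cv2.INTER_CUBIC)*1.4,0,255).astype(np.uint8)
E
python3 - <<'E'
from ov import *
P={n:ctrl.get_image(n) for n in ['scene','top']}
h=.046;w=.007
U=np.array([(345,225),(368,234),(263,350),(286,359)])/4+[255,135]
LB=[(h,w,.072),(h,-w,.072),(-h,w,.072),(-h,-w,.072)]
f=lambda x:(proj(P['top'],T(x,LB))-U).ravel()
r=least_squares(f,[.48,-.34,-.55]);x=r.x;print(x,np.round(r.fun,1));np.save('stud.npy',x)
a=zoom(P['top'],(310,175),(55,60),8);draw(a,P['top'],x,studw(),(310,175),8,(0,0,255))
b=zoom(P['scene'],(195,110),(60,50),7);draw(b,P['scene'],x,studw(),(195,110),7,(0,0,255))
H=max(a.shape[0],b.shape[0]);c=np.zeros((H,a.shape[1]+b.shape[1],3),np.uint8);c[:a.shape[0],:a.shape[1]]=a;c[:b.shape[0],a.shape[1]:]=b
cv2.imwrite('pics/ov1.png',cv2.resize(c,None,fx=.9,fy=.9));print(c.shape)
E
```

```text
[ 0.48364795 -0.33835928 -0.63596435] [ 0.2 -0.3 -0.7  0.6  0.6 -0.7 -0.2  0.4]
(480, 860, 3)
```

View pics/ov1.png

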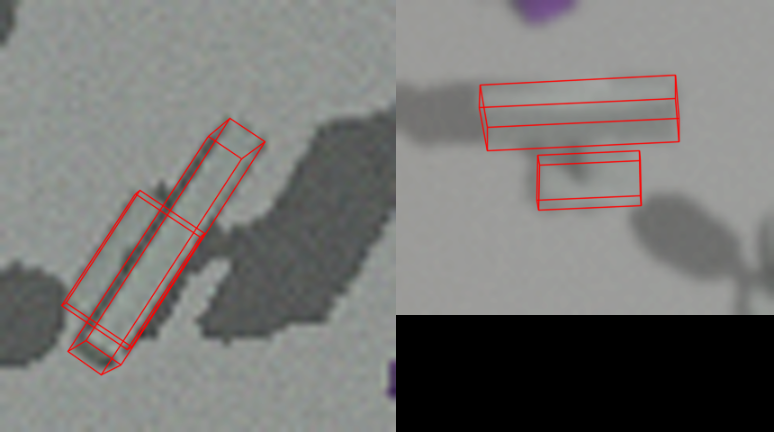

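```bash
cat > st.py <<'E'
from h import *
from scipy.spatial.transform import Rotation as Ro
def st():
    o=ctrl.get_obs(); R=Ro.from_rotvec(o['tool_rot']).as_matrix()
    print('t',round(o['t'],2),'tcp',np.round(o['tool_pos'],4),'yaw_y deg',round(np.degrees(np.arctan2(R[1,1],R[0,1])),2),'zaxis',np.round(R[:,2],3),'q',np.round(o['q'],2),'F',np.round(o['contact_force'],1),'tau',np.round(o['wrist_torque'],2),'open',round(o['opening'],4))
    return o
if __name__=='__main__': st()
E
python3 st.py; python3 -c "
import numpy as np
print(np.load('stud.npy'),np.degrees(-.636)+90)"
```

```text
t 0.7 tcp [ 0.2236 -0.5836  0.2313] yaw_y deg -69.04 zaxis [-0. -0. -1.] q [-1.32  0.05  1.61 -0.    1.48 -0.12] F [ 0.5  0.6 -0.6] tau [ 0.08 -0.03  0.06] open 0.0855
[ 0.48364795 -0.33835928 -0.63596435] 53.55988422967964
```

Emit:
step_arm([
  [1,0.022,0.0204,0,10.2],
  [1,0.022,0.0204,0,10.2],
  [1,0.022,0.0204,0,10.2],
  [1,0.022,0.0204,0,10.2],
  [1,0.022,0.0204,0,10.2],
  [1,0.022,0.0204,0,10.2],
  [1,0.022,0.0204,0,10.2],
  [1,0.022,0.0204,0,10.2],
  [1,0.022,0.0204,0,10.2],
  [1,0.022,0.0204,0,10.2],
  [1,0.022,0.0204,0,10.2],
  [1,0.018,0.0204,0,10.2],
  [1,0,0,0,0],
])

```text
t: 2.33
tool_pos: [0.4908, -0.331, 0.2326]
tool_rot: [0.883, 3.012, 0.001]
contact_force: [0.1, -0.1, 0.3]
opening: 0.0855
```

```bash
python3 st.py
```

```text
t 2.33 tcp [ 0.4908 -0.331   0.2326] yaw_y deg 57.34 zaxis [ 0.003 -0.    -1.   ] q [-0.72 -0.03  1.69  0.    1.47 -1.72] F [ 0.1 -0.1  0.3] tau [ 0.02  0.01 -0.03] open 0.0855
```

Emit:
step_arm([
  [1,-0.0072,-0.0074,0,-3.8],
  [1,0,0,-0.04,0],
  [1,0,0,-0.04,0],
  [1,0,0,-0.03,0],
  [1,0,0,0,0],
])

```text
t: 2.95
tool_pos: [0.4813, -0.342, 0.1217]
tool_rot: [1.003, 2.971, -0.005]
contact_force: [-0.5, -0.2, 0.1]
opening: 0.0855
```

```bash
python3 st.py; python3 - <<'E'
from ov import *
P={n:ctrl.get_image(n) for n in ['scene','top']}
cv2.imwrite('pics/g1.png',cv2.hconcat([zoom(P['scene'],(180,60),(100,120),4),zoom(P['top'],(290,140),(100,120),4)]))
E
```

```text
t 2.95 tcp [ 0.4813 -0.342   0.1217] yaw_y deg 52.7 zaxis [ 0.004 -0.005 -1.   ] q [-0.74  0.06  1.8  -0.    1.28 -1.66] F [-0.5 -0.2  0.1] tau [ 0.04 -0.01 -0.02] open 0.0855
```

View pics/g1.png

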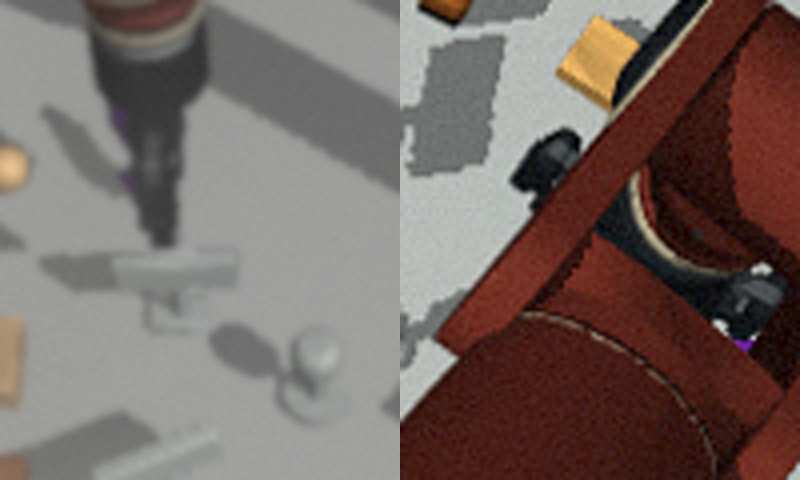

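Emit:
step_arm([
  [1,0.002,0.0034,-0.03,0.8],
  [1,0,0,-0.03,0],
  [1,0,0,-0.015,0],
  [1,0,0,-0.003,0],
  [1,0,0,0,0],
])

```text
t: 3.68
tool_pos: [0.4909, -0.3464, 0.0577]
tool_rot: [0.977, 2.955, -0.022]
contact_force: [-0.5, 0.1, -0.5]
opening: 0.0852
```

```bash
python3 st.py
```

```text
t 3.67 tcp [ 0.4909 -0.3464  0.0577] yaw_y deg 53.39 zaxis [ 0.024 -0.023 -0.999] q [-0.74  0.14  1.82 -0.    1.14 -1.67] F [-0.5  0.1 -0.5] tau [-0.02 -0.01  0.04] open 0.0852
```

Emit:
step_arm([
  [1,0,0,0,0],
  [1,0,0,0,0],
])

```text
t: 3.92
tool_pos: [0.4921, -0.3475, 0.0601]
tool_rot: [0.976, 2.951, -0.024]
contact_force: [-0.1, -0.1, -0.2]
opening: 0.0853
```

```bash
python3 st.py
```

```text
t 3.92 tcp [ 0.4921 -0.3475  0.0601] yaw_y deg 53.39 zaxis [ 0.026 -0.025 -0.999] q [-0.74  0.14  1.82 -0.    1.14 -1.67] F [-0.1 -0.1 -0.2] tau [0.02 0.03 0.04] open 0.0853
```

```bash
python3 - <<'E'
from ov import *
o=ctrl.get_obs();print(np.round(o['effort'],2),np.round(o['q'],4),np.round(o['dq'],4))
P={n:ctrl.get_image(n) for n in ['scene','top']}
cv2.imwrite('pics/g2.png',cv2.resize(P['scene']['color'][0:220,100:400,::-1],None,fx=2.6,fy=2.6,interpolation=cv2.INTER_CUBIC))
cv2.imwrite('pics/g3.png',P['top']['color'][:,:,::-1])
E
```

```text
[-1.000e-02 -3.893e+01 -3.276e+01 -0.000e+00 -1.200e-01 -0.000e+00] [-7.3790e-01  1.4150e-01  1.8199e+00 -1.0000e-03  1.1437e+00 -1.6693e+00] [-0.0003 -0.0064 -0.0064 -0.002  -0.0002  0.0003]
```

View pics/g2.png

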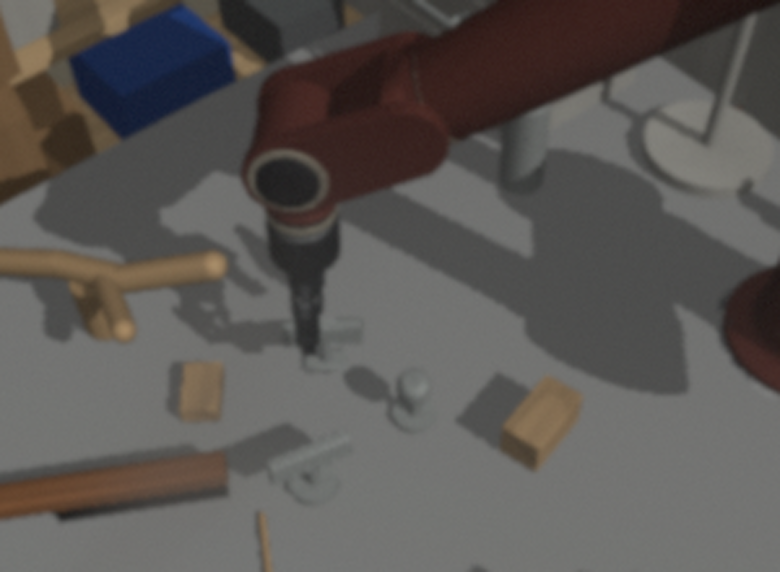

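View pics/g3.png

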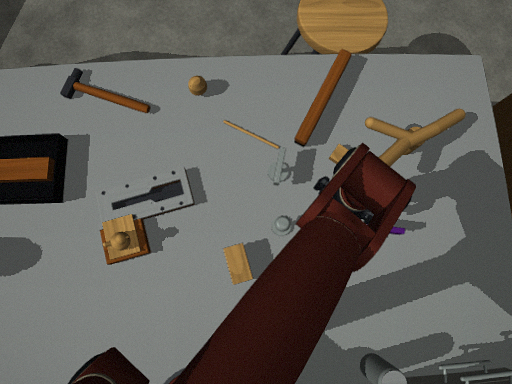

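Emit:
step_arm([
  [1,0,0,0.02,0],
  [1,0,0,0.02,0],
])

```text
t: 4.28
tool_pos: [0.4912, -0.3466, 0.1007]
tool_rot: [0.977, 2.954, -0.022]
contact_force: [0.5, 0.0, 0.5]
opening: 0.0856
```

```bash
python3 - <<'E'
from st import *
o=st();print(np.round(o['effort'],2),np.round(o['q'],4),o['q'][1]+o['q'][2]+o['q'][4])
E
```

```text
t 4.28 tcp [ 0.4912 -0.3466  0.1007] yaw_y deg 53.39 zaxis [ 0.024 -0.023 -0.999] q [-0.74  0.09  1.8  -0.    1.22 -1.67] F [0.5 0.  0.5] tau [-0.   -0.01  0.02] open 0.0856
[ 3.000e-02 -3.628e+01 -3.302e+01 -0.000e+00 -3.100e-01  0.000e+00] [-7.3780e-01  9.0300e-02  1.8004e+00 -9.0000e-04  1.2178e+00 -1.6694e+00] 3.1085219424672594
```

Emit:
step_arm([
  [1,0,0,-0.02,0],
])

```text
t: 4.4
tool_pos: [0.4941, -0.3492, 0.0864]
tool_rot: [0.974, 2.945, -0.029]
contact_force: [-0.5, -0.0, 0.9]
opening: 0.0852
```

```bash
cat > s2.py <<'E'
from st import *
o=st();print(np.round(o['effort'],2),np.round(o['q'],4),o['q'][1]+o['q'][2]+o['q'][4],np.round(o['dq'],3))
E
python3 s2.py
```

```text
t 4.4 tcp [ 0.4941 -0.3492  0.0864] yaw_y deg 53.39 zaxis [ 0.032 -0.03  -0.999] q [-0.74  0.11  1.81 -0.    1.18 -1.67] F [-0.5 -0.   0.9] tau [0.   0.02 0.  ] open 0.0852
[  0.13 -39.32 -33.26   0.     0.26  -0.  ] [-7.3780e-01  1.0970e-01  1.8058e+00 -9.0000e-04  1.1826e+00 -1.6694e+00] 3.0981156644710763 [-0.     0.218  0.128  0.    -0.28   0.001]
```

Emit:
step_arm([
  [1,0,0,-0.02,0],
])

```text
t: 4.53
tool_pos: [0.4942, -0.3492, 0.0662]
tool_rot: [0.974, 2.945, -0.029]
contact_force: [-0.2, 0.4, 0.1]
opening: 0.0854
```

```bash
python3 s2.py
```

```text
t 4.53 tcp [ 0.4942 -0.3492  0.0662] yaw_y deg 53.39 zaxis [ 0.032 -0.03  -0.999] q [-0.74  0.13  1.82 -0.    1.15 -1.67] F [-0.2  0.4  0.1] tau [ 0.02  0.08 -0.09] open 0.0854
[  0.   -41.17 -34.29  -0.     0.08  -0.  ] [-7.3770e-01  1.3490e-01  1.8159e+00 -1.0000e-03  1.1464e+00 -1.6693e+00] 3.0973353147574914 [ 0.001  0.188  0.053 -0.    -0.292  0.   ]
```

Emit:
step_arm([
  [1,0,0,0,0],
])

```text
t: 4.65
tool_pos: [0.4927, -0.348, 0.0634]
tool_rot: [0.975, 2.949, -0.026]
contact_force: [-0.1, 0.8, 0.4]
opening: 0.0855
```

```bash
python3 s2.py
```

```text
t 4.65 tcp [ 0.4927 -0.348   0.0634] yaw_y deg 53.39 zaxis [ 0.029 -0.027 -0.999] q [-0.74  0.14  1.82 -0.    1.15 -1.67] F [-0.1  0.8  0.4] tau [ 0.03 -0.02  0.  ] open 0.0855
[-5.000e-02 -3.929e+01 -3.343e+01 -1.000e-02 -2.300e-01  0.000e+00] [-7.3780e-01  1.3720e-01  1.8185e+00 -1.0000e-03  1.1465e+00 -1.6694e+00] 3.1022442445462692 [-0.    -0.012 -0.016  0.002 -0.002  0.   ]
```

Emit:
step_arm([
  [1,0,0,0.04,0],
])

```text
t: 4.78
tool_pos: [0.49, -0.3456, 0.0988]
tool_rot: [0.978, 2.958, -0.02]
contact_force: [-0.1, 0.3, 0.9]
opening: 0.0854
```

```bash
python3 s2.py
```

```text
t 4.78 tcp [ 0.49   -0.3456  0.0988] yaw_y deg 53.39 zaxis [ 0.021 -0.02  -1.   ] q [-0.74  0.09  1.8  -0.    1.22 -1.67] F [-0.1  0.3  0.9] tau [-0.04 -0.02 -0.01] open 0.0854
[ 2.00e-02 -3.49e+01 -3.23e+01 -1.00e-02 -5.70e-01  0.00e+00] [-7.3790e-01  9.1500e-02  1.8025e+00 -9.0000e-04  1.2184e+00 -1.6694e+00] 3.112351038794979 [ 0.001 -0.413 -0.197  0.001  0.565 -0.   ]
```

Emit:
step_arm([
  [1,0,0,0.02,0],
])

```text
t: 4.9
tool_pos: [0.4907, -0.3462, 0.1208]
tool_rot: [0.978, 2.956, -0.021]
contact_force: [0.7, -0.6, 0.5]
opening: 0.0856
```

```bash
python3 s2.py
```

```text
t 4.9 tcp [ 0.4907 -0.3462  0.1208] yaw_y deg 53.39 zaxis [ 0.023 -0.022 -1.   ] q [-0.74  0.07  1.79 -0.    1.25 -1.67] F [ 0.7 -0.6  0.5] tau [-0.01  0.01  0.04] open 0.0856
[  0.08 -36.16 -33.5    0.    -0.22   0.  ] [-7.3790e-01  6.7600e-02  1.7881e+00 -9.0000e-04  1.2544e+00 -1.6695e+00] 3.110045613934324 [-0.001 -0.146 -0.048  0.001  0.298 -0.001]
```

Emit:
step_arm([
  [1,0,0,0.005,0],
])

```text
t: 5.03
tool_pos: [0.4912, -0.3466, 0.127]
tool_rot: [0.977, 2.954, -0.022]
contact_force: [-0.6, 0.0, -1.1]
opening: 0.0856
```

```bash
python3 s2.py
```

```text
t 5.03 tcp [ 0.4912 -0.3466  0.127 ] yaw_y deg 53.39 zaxis [ 0.024 -0.023 -0.999] q [-0.74  0.06  1.78 -0.    1.26 -1.67] F [-0.6  0.  -1.1] tau [0.04 0.05 0.03] open 0.0856
[ 3.000e-02 -3.784e+01 -3.515e+01 -0.000e+00 -1.100e-01  0.000e+00] [-7.3780e-01  6.1200e-02  1.7838e+00 -9.0000e-04  1.2633e+00 -1.6695e+00] 3.1082955975782203 [-0.001 -0.038 -0.024  0.     0.072 -0.001]
```

Emit:
step_arm([
  [1,-0.002,0.002,0.0,0],
])

```text
t: 5.15
tool_pos: [0.4891, -0.3446, 0.1269]
tool_rot: [0.977, 2.954, -0.022]
contact_force: [0.2, -1.3, 0.4]
opening: 0.0853
```

```bash
python3 s2.py
```

```text
t 5.15 tcp [ 0.4891 -0.3446  0.1269] yaw_y deg 53.39 zaxis [ 0.024 -0.023 -0.999] q [-0.74  0.05  1.79 -0.    1.26 -1.67] F [ 0.2 -1.3  0.4] tau [-0.    0.01 -0.01] open 0.0853
[-2.000e-02 -3.750e+01 -3.556e+01 -0.000e+00 -1.100e-01 -0.000e+00] [-7.3770e-01  5.4700e-02  1.7908e+00 -9.0000e-04  1.2627e+00 -1.6693e+00] 3.1081140735358153 [ 0.002 -0.052  0.068 -0.001 -0.     0.002]
```

Emit:
step_arm([
  [1,0,0,-0.005,0],
  [1,0,0,-0.01,0],
  [1,0,0,-0.02,0],
  [1,0,0,-0.03,0],
])

```text
t: 5.65
tool_pos: [0.4886, -0.3441, 0.0572]
tool_rot: [0.977, 2.954, -0.022]
contact_force: [-0.3, -0.6, -0.5]
opening: 0.0851
```

```bash
python3 s2.py
```

```text
t 5.65 tcp [ 0.4886 -0.3441  0.0572] yaw_y deg 53.38 zaxis [ 0.024 -0.023 -0.999] q [-0.74  0.14  1.83 -0.    1.14 -1.67] F [-0.3 -0.6 -0.5] tau [ 0.01 -0.04 -0.01] open 0.0851
[  0.1  -41.12 -33.21  -0.     0.32  -0.  ] [-7.3770e-01  1.3690e-01  1.8304e+00 -1.0000e-03  1.1414e+00 -1.6691e+00] 3.108738916246802 [-0.002  0.332  0.136 -0.001 -0.444  0.001]
```

Emit:
step_arm([
  [1,0,0,0,0],
])

```text
t: 5.78
tool_pos: [0.486, -0.3418, 0.0523]
tool_rot: [0.98, 2.962, -0.017]
contact_force: [0.2, 0.1, 0.1]
opening: 0.0855
```

```bash
python3 s2.py
```

```text
t 5.78 tcp [ 0.486  -0.3418  0.0523] yaw_y deg 53.39 zaxis [ 0.017 -0.017 -1.   ] q [-0.74  0.14  1.83 -0.    1.14 -1.67] F [0.2 0.1 0.1] tau [0.05 0.03 0.06] open 0.0855
[-1.000e-01 -3.880e+01 -3.297e+01 -1.000e-02 -2.200e-01  0.000e+00] [-7.3770e-01  1.4110e-01  1.8349e+00 -1.0000e-03  1.1413e+00 -1.6691e+00] 3.117298931860101 [-0.    -0.021 -0.038 -0.    -0.014 -0.001]
```

Emit:
step_arm([
  [1,0,0,0.055,0],
  [1,0,0,0.03,0],
  [1,0,0,0.014,0],
  [1,0,0,0.006,0],
  [1,0,0,0.002,0],
  [1,0,0,0,0],
])

```text
t: 6.52
tool_pos: [0.4843, -0.3403, 0.1587]
tool_rot: [0.982, 2.967, -0.012]
contact_force: [-0.5, -0.1, -0.3]
opening: 0.0858
```

```bash
python3 s2.py
```

```text
t 6.53 tcp [ 0.4843 -0.3403  0.1587] yaw_y deg 53.38 zaxis [ 0.013 -0.013 -1.   ] q [-0.74  0.02  1.77 -0.    1.33 -1.67] F [-0.5 -0.1 -0.3] tau [-0.05 -0.   -0.02] open 0.0858
[ 1.000e-02 -3.689e+01 -3.602e+01 -0.000e+00 -6.000e-02 -0.000e+00] [-7.3780e-01  1.8500e-02  1.7717e+00 -9.0000e-04  1.3336e+00 -1.6693e+00] 3.123877289289143 [ 0.     0.006  0.009 -0.    -0.001  0.   ]
```

Emit:
step_arm([
  [1,0,0,-0.005,0],
  [1,0,0,-0.01,0],
  [1,0,0,-0.02,0],
  [1,0,0,-0.035,0],
  [1,0,0,0,0],
])

```text
t: 7.15
tool_pos: [0.4819, -0.3382, 0.08]
tool_rot: [0.984, 2.974, -0.008]
contact_force: [-0.1, 0.6, -0.1]
opening: 0.0856
```

```bash
python3 s2.py
```

```text
t 7.15 tcp [ 0.4819 -0.3382  0.08  ] yaw_y deg 53.38 zaxis [ 0.007 -0.007 -1.   ] q [-0.74  0.1   1.83 -0.    1.2  -1.67] F [-0.1  0.6 -0.1] tau [-0.    0.04  0.01] open 0.0856
[-1.100e-01 -3.798e+01 -3.390e+01 -1.000e-02 -1.900e-01  0.000e+00] [-7.3790e-01  1.0160e-01  1.8261e+00 -1.0000e-03  1.2040e+00 -1.6691e+00] 3.1317346503954084 [-0.    -0.028 -0.051  0.    -0.013 -0.   ]
```

Emit:
step_arm([
  [1,0.001,0,-0.004,0],
  [1,0.001,0,-0.011,0],
  [1,0.001,0,-0.018,0],
  [1,0,0,0,0],
  [1,0,0,0,0],
])

```text
t: 7.78
tool_pos: [0.4865, -0.3394, 0.0471]
tool_rot: [0.983, 2.971, -0.01]
contact_force: [-0.4, 0.0, 0.8]
opening: 0.0856
```

```bash
python3 s2.py
```

```text
t 7.78 tcp [ 0.4865 -0.3394  0.0471] yaw_y deg 53.38 zaxis [ 0.01 -0.01 -1.  ] q [-0.73  0.15  1.83 -0.    1.14 -1.67] F [-0.4  0.   0.8] tau [0.02 0.04 0.  ] open 0.0856
[ 2.000e-02 -3.842e+01 -3.175e+01 -0.000e+00 -3.000e-02  0.000e+00] [-7.3410e-01  1.5240e-01  1.8322e+00 -1.0000e-03  1.1431e+00 -1.6653e+00] 3.127687794922408 [0.    0.01  0.011 0.001 0.    0.001]
```

Emit:
step_arm([
  [1,-0.002,0.001,-0.006,0],
  [1,0,0,0,0],
])

```text
t: 8.02
tool_pos: [0.4846, -0.3386, 0.0414]
tool_rot: [0.983, 2.97, -0.011]
contact_force: [-0.6, 0.6, -0.6]
opening: 0.085
```

```bash
python3 s2.py
```

```text
t 8.03 tcp [ 0.4846 -0.3386  0.0414] yaw_y deg 53.38 zaxis [ 0.01  -0.011 -1.   ] q [-0.74  0.16  1.84 -0.    1.13 -1.67] F [-0.6  0.6 -0.6] tau [-0.    0.02 -0.02] open 0.085
[-3.000e-02 -3.892e+01 -3.218e+01 -1.000e-02 -7.000e-02 -0.000e+00] [-7.3520e-01  1.5550e-01  1.8398e+00 -1.0000e-03  1.1314e+00 -1.6665e+00] 3.126707179481548 [-0.    -0.007 -0.018  0.001 -0.004 -0.001]
```

Close on the bar.

Emit:
step_arm([
  [0,0,0,0,0],
  [0,0,0,0,0],
  [0,0,0,0,0],
  [0,0,0,0,0],
  [0,0,0,0,0],
  [0,0,0,0,0],
], newtons=70)

```text
t: 8.78
tool_pos: [0.4851, -0.339, 0.0423]
tool_rot: [0.982, 2.968, -0.012]
contact_force: [0.6, 0.3, 0.0]
opening: 0.0129
```

```bash
python3 s2.py
```

```text
t 8.78 tcp [ 0.4851 -0.339   0.0423] yaw_y deg 53.37 zaxis [ 0.012 -0.012 -1.   ] q [-0.74  0.15  1.84 -0.    1.13 -1.67] F [0.6 0.3 0. ] tau [-0.05  0.04  0.01] open 0.0129
[ -0.04 -38.87 -32.07   0.    -0.05  -0.  ] [-7.3530e-01  1.5460e-01  1.8390e+00 -9.0000e-04  1.1313e+00 -1.6664e+00] 3.1249554018712855 [ 0.    -0.    -0.001  0.     0.    -0.   ]
```

Emit:
step_arm([
  [0,0,0,0.05,0],
  [0,0,0,0.03,0],
  [0,0,0,0.014,0],
  [0,0,0,0.006,0],
  [0,0,0,0.002,0],
  [0,0,0,0,0],
])

```text
t: 9.52
tool_pos: [0.4815, -0.3358, 0.1401]
tool_rot: [0.986, 2.979, -0.004]
contact_force: [-0.9, 0.5, -2.3]
opening: 0.0131
```

```bash
python3 s2.py;  python3 - <<'E'
from ov import *
P={n:ctrl.get_image(n) for n in ['scene','top']}
cv2.imwrite('pics/g4.png',cv2.hconcat([zoom(P['scene'],(180,60),(100,120),4),zoom(P['top'],(290,140),(100,120),4)]))
E
```

```text
t 9.53 tcp [ 0.4815 -0.3358  0.1401] yaw_y deg 53.37 zaxis [ 0.003 -0.004 -1.   ] q [-0.74  0.03  1.79 -0.    1.31 -1.67] F [-0.9  0.5 -2.3] tau [ 0.02 -0.03 -0.01] open 0.0131
[ 1.000e-02 -3.835e+01 -3.676e+01 -0.000e+00 -1.000e-02 -0.000e+00] [-7.3530e-01  3.3500e-02  1.7890e+00 -8.0000e-04  1.3147e+00 -1.6666e+00] 3.137278149845396 [-0.001  0.01   0.01   0.001 -0.002  0.001]
```

View pics/g4.png

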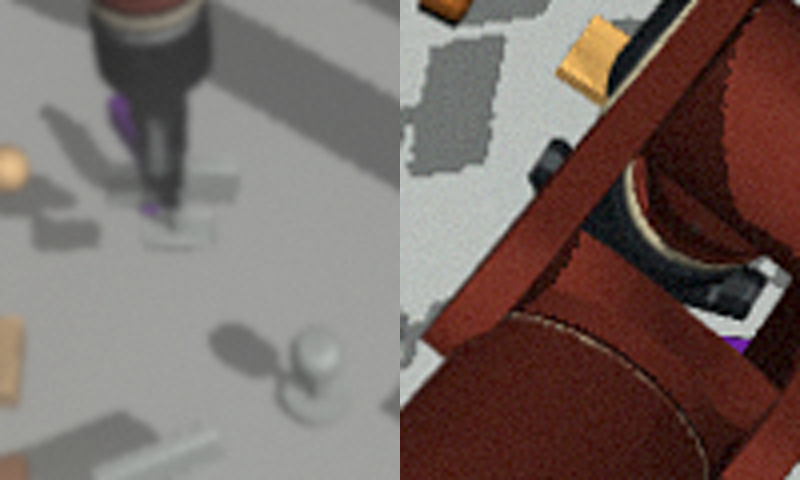

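Emit:
step_arm([
  [0,0.002,0.012,0,-1],
  [0,0.004,0.024,0,-2.4],
  [0,0.0048,0.03,0,-2.8],
  [0,0.0048,0.03,0,-2.8],
  [0,0.0048,0.03,0,-2.8],
  [0,0.0048,0.03,0,-2.8],
  [0,0.0048,0.03,0,-2.8],
  [0,0.0048,0.03,0,-2.8],
  [0,0.0048,0.03,0,-2.8],
  [0,0.0048,0.03,0,-2.8],
  [0,0.0048,0.03,0,-2.8],
  [0,0.0048,0.03,0,-2.8],
  [0,0.004,0.024,0,-2.4],
  [0,0.003,0.016,0,-1.6],
  [0,0.002,0.01,0,-1],
  [0,0,0,0,0],
])

```text
t: 11.62
tool_pos: [0.5388, 0.0753, 0.1329]
tool_rot: [-1.896, -2.494, -0.002]
contact_force: [-0.4, -0.3, -3.1]
opening: 0.0131
```

```bash
python3 s2.py
```

```text
t 11.62 tcp [0.5388 0.0753 0.1329] yaw_y deg 15.49 zaxis [-0.006  0.006 -1.   ] q [-0.   -0.05  1.89  0.01  1.31 -0.27] F [-0.4 -0.3 -3.1] tau [ 0.   -0.03 -0.04] open 0.0131
[ 3.800e-01 -3.370e+01 -3.634e+01  1.000e-01  1.000e-02  6.000e-02] [-1.1000e-03 -5.4900e-02  1.8894e+00  6.4000e-03  1.3135e+00 -2.7300e-01] 3.147964409160408 [ 0.002 -0.004  0.009 -0.004  0.001  0.007]
```

```bash
cat > chk.py <<'E'
from ov import *; from st import *
import sys
def slotw():
    c=[(.021,-.038),(.021,.038),(.010,.049),(.010,.150),(-.010,.150),(-.010,.049),(-.021,.038),(-.021,-.038)]
    return [((*c[i],.026),(*c[(i+1)%8],.026)) for i in range(8)]
def main(name):
    o=st(); P={n:ctrl.get_image(n) for n in ['scene','top']}
    fx=np.load('fix.npy'); R=Ro.from_rotvec(o['tool_rot']).as_matrix()
    yaw=np.arctan2(R[1,1],R[0,1])-np.pi/2
    s=-.0016; g=[o['tool_pos'][0]+s*np.cos(yaw),o['tool_pos'][1]+s*np.sin(yaw),yaw,o['tool_pos'][2]-.0423]
    c,sn=np.cos(fx[2]),np.sin(fx[2]); d=np.array(g[:2])-fx[:2]
    print('stud in entry frame x,y(mm):',np.round(1000*np.array([c*d[0]+sn*d[1],-sn*d[0]+c*d[1]]),1),'z above entry',round(1000*(g[3]+.056-.026),1),'yaw rel slot deg',round(np.degrees(yaw-fx[2]-np.pi/2)%180,2))
    ims=[]
    for n,oo in (('top',(85,140)),('scene',(270,200))):
        k=3 ; im=zoom(P[n],oo,(125,130),3)
        im2=im.copy(); draw(im2,P[n],fx,slotw(),oo,3,(0,255,255)); draw(im2,P[n],g,studw(),oo,3,(0,0,255)); ims+=[cv2.hconcat([im,im2])]
    cv2.imwrite('pics/'+name,cv2.resize(cv2.vconcat(ims),(577*1,600)))
main(sys.argv[1])
E
python3 chk.py c1.png
```

```text
t 11.62 tcp [0.5388 0.0753 0.1329] yaw_y deg 15.49 zaxis [-0.006  0.006 -1.   ] q [-0.   -0.05  1.89  0.01  1.31 -0.27] F [-0.4 -0.3 -3.1] tau [ 0.   -0.03 -0.04] open 0.0131
stud in entry frame x,y(mm): [-9.4  2.9] z above entry 120.6 yaw rel slot deg 1.14
```

View pics/c1.png

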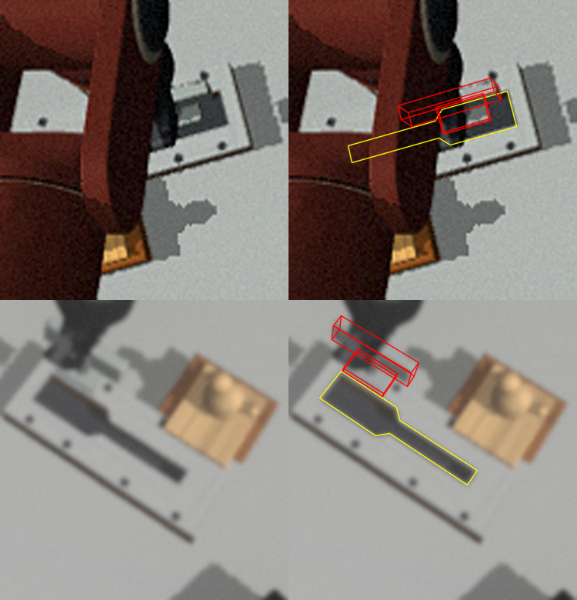

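Emit:
step_arm([
  [0,0.0098,-0.0005,0,-1.1],
  [0,0,0,-0.012,0],
  [0,0,0,-0.015,0],
  [0,0,0,-0.012,0],
  [0,0,0,0,0],
])

```text
t: 12.35
tool_pos: [0.5481, 0.0725, 0.0896]
tool_rot: [-1.925, -2.47, 0.002]
contact_force: [-0.5, -0.4, -2.2]
opening: 0.0132
```

```bash
python3 chk.py c2.png
```

```text
t 12.35 tcp [0.5481 0.0725 0.0896] yaw_y deg 14.14 zaxis [-0.009  0.006 -1.   ] q [-0.01  0.02  1.9   0.01  1.24 -0.25] F [-0.5 -0.4 -2.2] tau [-0.07  0.07 -0.01] open 0.0132
stud in entry frame x,y(mm): [-1.  -2.1] z above entry 77.3 yaw rel slot deg 179.79
```

View pics/c2.png

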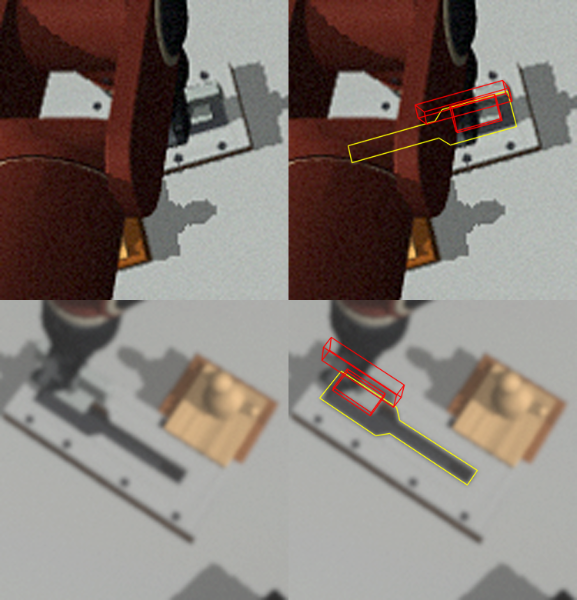

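```bash
python3 - <<'E'
from ov import *; from st import *
P={n:ctrl.get_image(n) for n in ['scene','top']}; o=ctrl.get_obs()
R=Ro.from_rotvec(o['tool_rot']).as_matrix();yaw=np.arctan2(R[1,1],R[0,1])-np.pi/2;s=-.0016
g=[o['tool_pos'][0]+s*np.cos(yaw),o['tool_pos'][1]+s*np.sin(yaw),yaw,o['tool_pos'][2]-.0423]
ims=[]
for n,oo in (('scene',(278,205)),('top',(142,150))):
    im=zoom(P[n],oo,(55,55),7);im2=im.copy();draw(im2,P[n],g,studw(),oo,7,(0,0,255));ims.append(cv2.hconcat([im,im2]))
cv2.imwrite('pics/z2.png',cv2.resize(cv2.vconcat(ims),(600,600)))
E
```

```text
(no output)
```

View pics/z2.png

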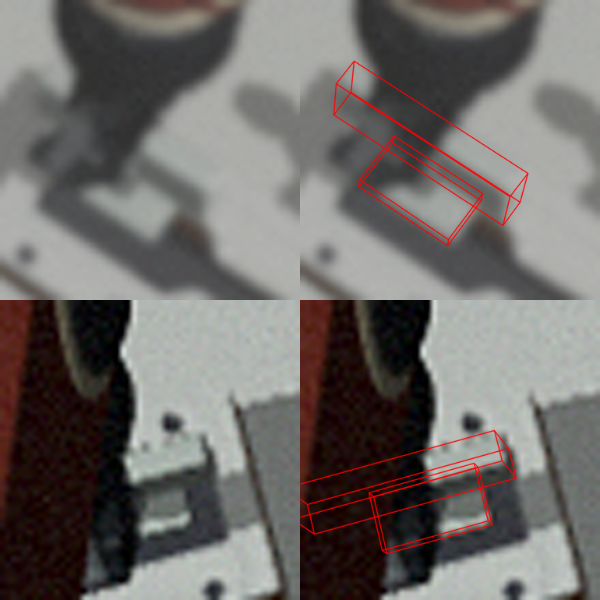

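Emit:
step_arm([
  [0,0.001,0.0015,-0.01,0],
  [0,0,0,-0.012,0],
  [0,0,0,-0.01,0],
  [0,0,0,0,0],
])

```text
t: 13.05
tool_pos: [0.5512, 0.0744, 0.0587]
tool_rot: [-1.927, -2.474, -0.004]
contact_force: [0.3, -0.5, -2.6]
opening: 0.0129
```

```bash
python3 chk.py c3.png
```

```text
t 13.05 tcp [0.5512 0.0744 0.0587] yaw_y deg 14.16 zaxis [-0.003  0.006 -1.   ] q [-0.    0.06  1.91  0.01  1.17 -0.25] F [ 0.3 -0.5 -2.6] tau [ 0.01 -0.03  0.04] open 0.0129
stud in entry frame x,y(mm): [ 2.5 -1.1] z above entry 46.4 yaw rel slot deg 179.81
```

View pics/c3.png

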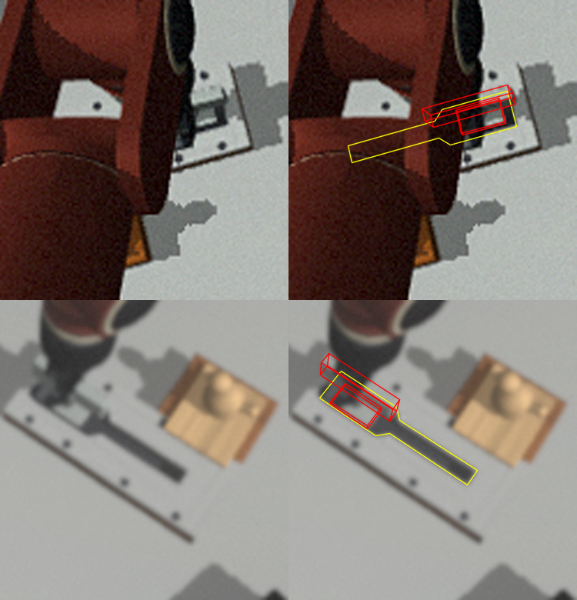

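Emit:
step_arm([
  [0,-0.002,0,-0.005,0],
  [0,-0.001,0,-0.0045,0],
  [0,0,0,0,0],
])

```text
t: 13.52
tool_pos: [0.5495, 0.0744, 0.0507]
tool_rot: [-1.929, -2.476, -0.008]
contact_force: [-0.3, -0.3, -2.9]
opening: 0.013
```

```bash
python3 chk.py c4.png
```

```text
t 13.53 tcp [0.5495 0.0744 0.0507] yaw_y deg 14.16 zaxis [ 0.001  0.006 -1.   ] q [-0.    0.07  1.92  0.01  1.16 -0.25] F [-0.3 -0.3 -2.9] tau [-0.02  0.02 -0.11] open 0.013
stud in entry frame x,y(mm): [ 0.8 -0.7] z above entry 38.4 yaw rel slot deg 179.81
```

Emit:
step_arm([
  [0,-0.001,0,-0.0015,0],
  [0,-0.0012,0.0048,0,0],
  [0,-0.0025,0.0097,0,0],
  [0,-0.0025,0.0097,0,0],
  [0,-0.0012,0.0048,0,0],
  [0,0,0,0,0],
])

```text
t: 14.38
tool_pos: [0.5412, 0.106, 0.0501]
tool_rot: [-1.928, -2.478, -0.01]
contact_force: [-0.0, 0.1, -2.4]
opening: 0.0127
```

```bash
python3 chk.py c5.png
```

```text
t 14.38 tcp [0.5412 0.106  0.0501] yaw_y deg 14.21 zaxis [ 0.002  0.006 -1.   ] q [ 0.06  0.06  1.93  0.01  1.15 -0.2 ] F [-0.   0.1 -2.4] tau [ 0.02 -0.04  0.03] open 0.0127
stud in entry frame x,y(mm): [ 0.5 32.1] z above entry 37.8 yaw rel slot deg 179.86
```

View pics/c5.png

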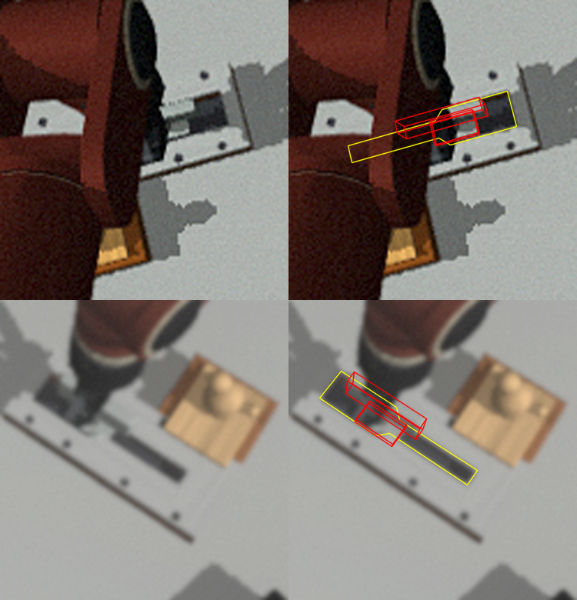

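Emit:
step_arm([
  [0,-0.0012,0.0048,-0.001,0],
  [0,-0.0025,0.0097,0,0],
  [0,-0.0025,0.0097,0,0],
  [0,-0.0025,0.0097,0,0],
  [0,-0.0025,0.0097,0,0],
  [0,-0.0012,0.0048,0,0],
  [0,0,0,0,0],
])

```text
t: 15.35
tool_pos: [0.5279, 0.1575, 0.049]
tool_rot: [-1.929, -2.477, -0.01]
contact_force: [0.5, 1.1, -1.6]
opening: 0.0131
```

```bash
python3 chk.py c6.png
```

```text
t 15.35 tcp [0.5279 0.1575 0.049 ] yaw_y deg 14.17 zaxis [ 0.002  0.006 -1.   ] q [ 0.15  0.06  1.93  0.01  1.15 -0.1 ] F [ 0.5  1.1 -1.6] tau [-0.05  0.01  0.05] open 0.0131
stud in entry frame x,y(mm): [ 0.5 85.3] z above entry 36.7 yaw rel slot deg 179.83
```

Emit:
step_arm([
  [0,-0.0012,0.0048,0,0],
  [0,-0.0025,0.0097,0,0],
  [0,-0.0025,0.0097,0,0],
  [0,-0.0025,0.0097,0,0],
  [0,-0.0025,0.0097,0,0],
  [0,-0.0012,0.0048,0,0],
  [0,0,0,0,0],
])

```text
t: 16.32
tool_pos: [0.5147, 0.209, 0.049]
tool_rot: [-1.93, -2.476, -0.01]
contact_force: [0.0, 0.0, -2.5]
opening: 0.0132
```

```bash
python3 chk.py c7.png
```

```text
t 16.32 tcp [0.5147 0.209  0.049 ] yaw_y deg 14.14 zaxis [ 0.002  0.006 -1.   ] q [ 0.25  0.07  1.92  0.01  1.15 -0.  ] F [ 0.   0.  -2.5] tau [-0.02  0.04  0.01] open 0.0132
stud in entry frame x,y(mm): [  0.5 138.3] z above entry 36.7 yaw rel slot deg 179.79
```

View pics/c7.png

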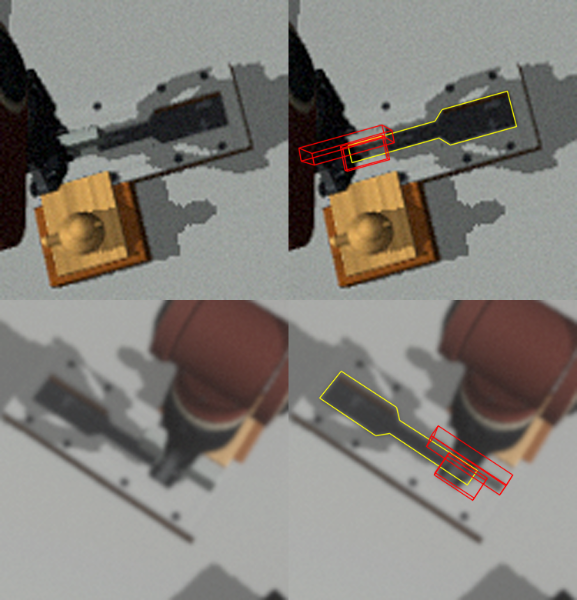

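Emit:
step_arm([
  [0,0,0,0,5],
  [0,0,0,0,8],
  [0,0,0,0,8],
  [0,0,0,0,8],
  [0,0,0,0,8],
  [0,0,0,0,5],
  [0,0,0,0,0],
])

```text
t: 17.3
tool_pos: [0.5158, 0.2059, 0.049]
tool_rot: [-0.886, -3.011, -0.007]
contact_force: [0.5, -0.1, -2.7]
opening: 0.0128
```

```bash
python3 chk.py c8.png
```

```text
t 17.3 tcp [0.5158 0.2059 0.049 ] yaw_y deg 57.22 zaxis [-0.002  0.005 -1.   ] q [ 0.24  0.07  1.91  0.01  1.15 -0.76] F [ 0.5 -0.1 -2.7] tau [-0.01  0.01  0.03] open 0.0128
stud in entry frame x,y(mm): [ -0.4 134.7] z above entry 36.7 yaw rel slot deg 42.87
```

Emit:
step_arm([
  [0,-0.001,0.004,0,5],
  [0,0,0.0005,0,8],
  [0,0,0.0005,0,9],
  [0,0,0.0005,0,9],
  [0,0,0.0005,0,8],
  [0,0,0,0,5],
  [0,0,0,0,0],
])

```text
t: 18.27
tool_pos: [0.5149, 0.2115, 0.049]
tool_rot: [0.33, -3.119, -0.005]
contact_force: [-0.0, 0.2, -3.4]
opening: 0.013
```

```bash
python3 chk.py c9.png
```

```text
t 18.27 tcp [0.5149 0.2115 0.049 ] yaw_y deg 102.07 zaxis [-0.005  0.002 -1.   ] q [ 0.25  0.08  1.91  0.    1.16 -1.53] F [-0.   0.2 -3.4] tau [-0.01 -0.04  0.02] open 0.013
stud in entry frame x,y(mm): [ -0.3 139.2] z above entry 36.7 yaw rel slot deg 87.72
```

View pics/c9.png

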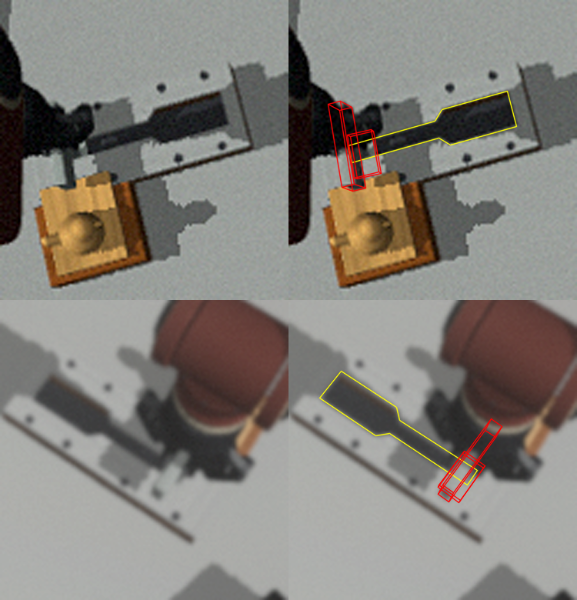

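Emit:
step_arm([
  [0,0,0,-0.0012,2.2],
  [0,0,0,-0.0012,0],
  [0,0,0,0,0],
])

```text
t: 18.75
tool_pos: [0.5151, 0.2115, 0.0467]
tool_rot: [0.391, -3.113, -0.005]
contact_force: [-1.0, 0.6, -1.4]
opening: 0.013
```

```bash
python3 chk.py c10.png
```

```text
t 18.75 tcp [0.5151 0.2115 0.0467] yaw_y deg 104.3 zaxis [-0.005  0.002 -1.   ] q [ 0.25  0.08  1.91  0.    1.15 -1.57] F [-1.   0.6 -1.4] tau [-0.03  0.06 -0.03] open 0.013
stud in entry frame x,y(mm): [ -0.2 139.2] z above entry 34.4 yaw rel slot deg 89.95
```

Emit:
step_arm([
  [0.3,0,0,0,0],
  [0.5,0,0,0,0],
  [0.5,0,0,0,0],
  [0.5,0,0,0,0],
  [0.5,0,0,0,0],
])

```text
t: 19.48
tool_pos: [0.5163, 0.2118, 0.048]
tool_rot: [0.391, -3.115, -0.005]
contact_force: [-0.4, -0.1, -0.1]
opening: 0.0427
```

```bash
python3 chk.py c11.png
```

```text
t 19.48 tcp [0.5163 0.2118 0.048 ] yaw_y deg 104.3 zaxis [-0.002  0.003 -1.   ] q [ 0.25  0.08  1.91  0.    1.15 -1.57] F [-0.4 -0.1 -0.1] tau [ 0.02 -0.04 -0.04] open 0.0427
stud in entry frame x,y(mm): [  1.1 139.1] z above entry 35.7 yaw rel slot deg 89.95
```

View pics/c11.png

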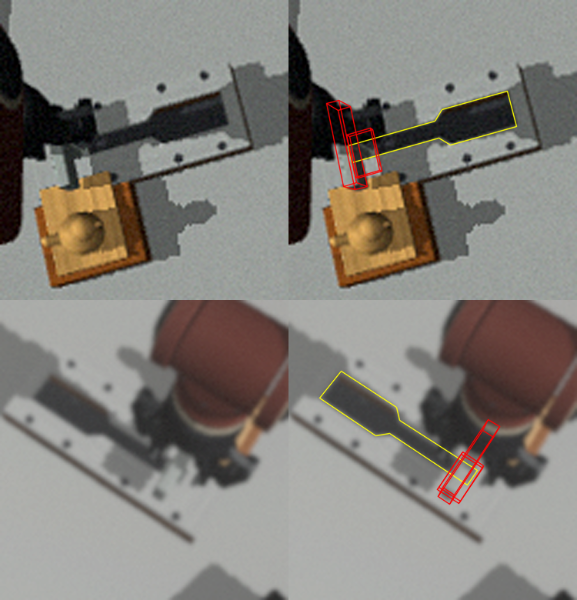

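Released with no load; lift straight up.

Emit:
step_arm([
  [0.5,0,0,0.01,0],
  [0.5,0,0,0.02,0],
  [0.5,0,0,0.03,0],
  [0.5,0,0,0.04,0],
  [0.5,0,0,0.05,0],
  [0.5,0,0,0.03,0],
  [0.5,-0.03,-0.04,0.01,0],
  [0.5,-0.03,-0.05,0,0],
  [0.5,-0.03,-0.06,0,0],
  [0.5,-0.02,-0.06,0,0],
  [0.5,0,-0.06,0,0],
  [0.5,0,-0.03,0,0],
  [0.5,0,0,0,0],
])

```text
t: 21.2
tool_pos: [0.4043, -0.0895, 0.2549]
tool_rot: [-0.393, 3.104, -0.003]
contact_force: [-1.2, 1.0, -0.1]
opening: 0.0424
```

```bash
python3 - <<'E'
from ov import *; from st import *
o=st(); P={n:ctrl.get_image(n) for n in ['scene','top']}
fx=np.load('fix.npy'); h=T(fx,[0,.14,0]); g=[h[0],h[1],fx[2],.004]
ims=[]
for n,oo in (('top',(85,165)),('scene',(315,220))):
    im=zoom(P[n],oo,(80,75),4);im2=im.copy();draw(im2,P[n],g,studw(),oo,4,(0,0,255));ims.append(cv2.hconcat([im,im2]))
cv2.imwrite('pics/f1.png',cv2.vconcat(ims))
E
```

```text
t 21.2 tcp [ 0.4043 -0.0895  0.2549] yaw_y deg 104.44 zaxis [ 0.013 -0.001 -1.   ] q [-0.4  -0.51  2.05  0.    1.59 -2.22] F [-1.2  1.  -0.1] tau [-0.   -0.04  0.02] open 0.0424
```

View pics/f1.png

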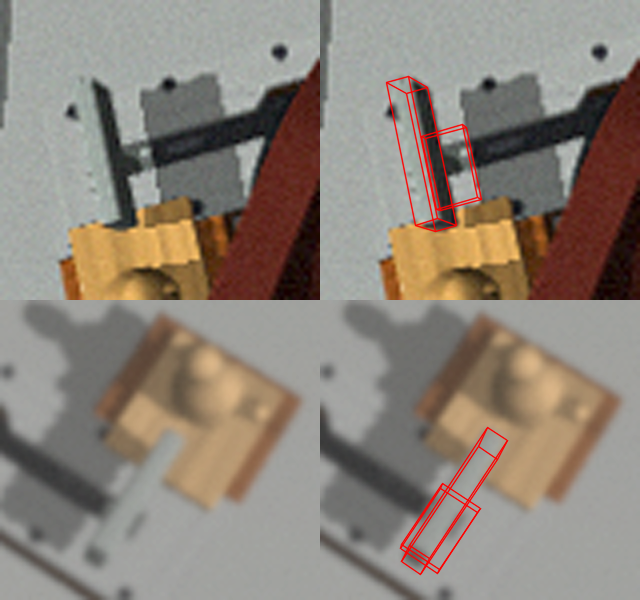

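```bash
python3 -c "
from station import ctrl
print(ctrl.finish_job())"
```

```text
the job is handed in; nothing more can be done
None
```

The oblong-foot stud is standing locked at the far end of the slot with the gripper clear, and I handed the job in at about 21 s of the 51 s allowed. No verdict was reported.

- **What I did:** I gripped the bar of the stud and lowered its foot lengthwise through the window. I slid it 140 mm along the slot and turned it about 90° at the locking place. Then I set it on the floor, opened the gripper and lifted clear. Contact forces stayed near the stud's own weight throughout.
- **At release:** By arm pose and camera fit, the stud was about 0 mm across and 1 mm short of the locking point. The bar was 34 mm above the top face and within about 1° of crosswise. The load on the tool dropped to zero when the jaws opened.
- **Final pictures:** Both cameras show the stud upright with its bar over the near edge of the bird's foot block. They match the expected outline to about 4 mm.
- **Disagreement:** The two cameras differed by about 4 mm along the slot, well inside the tolerance.
- **Setback:** My first descent onto the stud left the tool tilted about 2° and roughly 8 mm off. I corrected that to about 1° before gripping.

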